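# Fit the clip-in divider and sort the kit parts

### The job

Squeeze both side buttons of the white toothed divider to free it from its dock, lift it out and seat it fully home in the blue tray, every pin in its own hole. Sort all the loose knobs and brackets into the tray, each kind lying on the tray floor in the half on the side where its sample is fixed on the tray's end ledge. Leave the screwdriver, dish and pan lid where they are.

Things in the scene. Friction and masses are not known exactly. Their poses are not given: they have to be found in the camera images.
- tray: Blue plastic kit tray, fixed to the bench: 230 mm long (its x), 190 mm wide (y), 48 mm high; origin on the bench under its middle, z up. Walls 5 mm thick, inner floor 18 mm above the bench. With the divider fitted along its middle line it has a +y half and a -y half. Outside its -x end wall is a ledge 50 mm wide, 18 mm high, with the two sample parts on it.
- holes (a point): Middle of the tray's inner floor, at the mouth of the middle hole. Five square holes, 11 x 11 mm, 15 mm deep, open in the floor along the tray's middle line (tray y = 0) at tray x = -72, -36, 0, 36, 72 mm.
- sample_knob: A knob like the loose ones, glued on the tray's ledge at tray y = +50 or -50 mm: knobs go in the half on this side. Never moves.
- sample_bracket: A bracket like the loose ones, glued on the tray's ledge on the other side: brackets go in the half on this side. Never moves.
- dock: Dark steel storage dock screwed to the bench, 193 mm long (its x), 88 mm wide; origin on the bench under its middle, z up. The divider stands in it, foot 18 mm above the bench, x axes parallel, pins in a groove. At the middle of each side (+y, -y) a post, 39 mm high, 32 mm long, 30 to 40 mm from the middle line, has a lip over the divider's catch.
- divider: White toothed divider strip, about 150 g, 176 mm long (its x); origin in the middle of its foot's underside, z up. Foot 22 mm wide, 4 mm thick; wall 6 mm thick up to z = 30 mm; in its middle a grey handle block 40 (x) x 26 mm (y), z = 30 to 62 mm. Starts clipped upright in the dock.
- pins (a point): On the divider, tip of its middle pin, 13 mm below its origin. Five round pins of 8 mm with tapered tips hang 13 mm below the foot at divider x = -72, -36, 0, 36, 72 mm; 1.5 mm clearance all round in the tray's holes. Either way round fits. Fully home, the foot lies on the tray floor (origin 18 mm above the tray's).
- handle (a point): On the divider, middle of its handle between the two black buttons, 49 mm above its origin: the point to squeeze. Over the buttons (along divider y) 42 mm free, 32 mm with both home; faces 26 mm (x) by 18 mm high. Below each, a leg with a toe 26 mm out at z = 8 to 14 mm hooks under the dock's lip until squeezed.
- button_a (a joint): Travel of the spring button on the divider's +y side, m: 0 free, 0.005 squeezed home (about 2 N to start, 6 N at the end).
- button_b (a joint): The same for the button on the -y side. Both must be in by 4 mm or more for the catches to clear the lips.
- knob1: Black plastic pan-lid knob, 35 g, round, 36 mm across its head (z = 14 to 28 mm), 30 mm across its foot, 28 mm high; origin in the middle of its underside, z up; starts upright on the bench. May be absent.
- knob2: Black plastic pan-lid knob, 35 g, round, 36 mm across its head (z = 14 to 28 mm), 30 mm across its foot, 28 mm high; origin in the middle of its underside, z up; starts upright on the bench. May be absent.
- knob3: Black plastic pan-lid knob, 35 g, round, 36 mm across its head (z = 14 to 28 mm), 30 mm across its foot, 28 mm high; origin in the middle of its underside, z up; starts upright on the bench. May be absent.
- bracket1: Brass pan-handle bracket, 90 g: base plate 50 mm (x) x 24 mm (y) x 5 mm with a central block 22 mm (x) x 24 mm (y) rising to 26 mm; origin in the middle of its underside, z up; starts upright on the bench. May be absent.
- bracket2: Brass pan-handle bracket, 90 g: base plate 50 mm (x) x 24 mm (y) x 5 mm with a central block 22 mm (x) x 24 mm (y) rising to 26 mm; origin in the middle of its underside, z up; starts upright on the bench. May be absent.
- bracket3: Brass pan-handle bracket, 90 g: base plate 50 mm (x) x 24 mm (y) x 5 mm with a central block 22 mm (x) x 24 mm (y) rising to 26 mm; origin in the middle of its underside, z up; starts upright on the bench. May be absent.
- bracket4: Brass pan-handle bracket, 90 g: base plate 50 mm (x) x 24 mm (y) x 5 mm with a central block 22 mm (x) x 24 mm (y) rising to 26 mm; origin in the middle of its underside, z up; starts upright on the bench. May be absent.
- screwdriver: Loose screwdriver lying at the far side; leave it alone.
- dish: Loose white dish, 110 mm across, on the left; leave it alone.
- pan_lid: Loose aluminium pan lid, 170 mm across, on the right; leave it alone.
Not all that is in view belongs to the job. What is shaped like the dock but pink is not meant.

How it is judged (in metres and radians):
On the way, in this order (a step that is already met when the one before it is completed fails the run):
1. both side buttons squeezed in while the divider is still in its dock (value of joint each of button_a, button_b above 0.0035 m and distance between divider and dock below 0.03 m), for 0.1 s.
2. divider lifted out of the dock (z of divider in the frame of dock above 0.06 m), for 0.1 s.
3. divider seated fully home in the tray and let go (x of divider in the frame of tray between -0.004 and 0.004 m and y of divider in the frame of tray between -0.003 and 0.003 m and z of divider in the frame of tray below 0.0205 m and angle between the x axis of divider and the x axis of tray, either way round below 0.04 rad and angle between divider's own z axis and vertical below 0.04 rad and contact force between the fingers and divider below 0.1 N), for 0.3 s.
At the end, for the whole second after the job is handed in: The divider's foot lies on the tray floor (2.5 mm in height, 4 mm along, 3 mm across, 0.04 rad), all pins in their holes; every knob and bracket present lies still on the tray floor, not on another part, its origin 12 mm or more from the middle line in its own kind's half (x of divider in the frame of tray between -0.004 and 0.004 m and y of divider in the frame of tray between -0.003 and 0.003 m and z of divider in the frame of tray below 0.0205 m and angle between the x axis of divider and the x axis of tray, either way round below 0.04 rad and angle between divider's own z axis and vertical below 0.04 rad and x of knob1 in the frame of tray between -0.11 and 0.11 m and z of knob1 in the frame of tray between 0.01 and 0.045 m and linear speed of each of knob1, knob2, knob3, bracket1, bracket2, bracket3, bracket4 below 0.03 m/s and x of knob2 in the frame of tray between -0.11 and 0.11 m and z of knob2 in the frame of tray between 0.01 and 0.045 m and x of knob3 in the frame of tray between -0.11 and 0.11 m and z of knob3 in the frame of tray between 0.01 and 0.045 m and x of bracket1 in the frame of tray between -0.11 and 0.11 m and z of bracket1 in the frame of tray between 0.01 and 0.045 m and x of bracket2 in the frame of tray between -0.11 and 0.11 m and z of bracket2 in the frame of tray between 0.01 and 0.045 m and x of bracket3 in the frame of tray between -0.11 and 0.11 m and z of bracket3 in the frame of tray between 0.01 and 0.045 m and x of bracket4 in the frame of tray between -0.11 and 0.11 m and z of bracket4 in the frame of tray between 0.01 and 0.045 m and ((y of sample_knob in the frame of tray above 0 m and y of knob1 in the frame of tray between 0.012 and 0.09 m and y of knob2 in the frame of tray between 0.012 and 0.09 m and y of knob3 in the frame of tray between 0.012 and 0.09 m and y of bracket1 in the frame of tray between -0.09 and -0.012 m and y of bracket2 in the frame of tray between -0.09 and -0.012 m and y of bracket3 in the frame of tray between -0.09 and -0.012 m and y of bracket4 in the frame of tray between -0.09 and -0.012 m) or (y of sample_knob in the frame of tray below 0 m and y of knob1 in the frame of tray between -0.09 and -0.012 m and y of knob2 in the frame of tray between -0.09 and -0.012 m and y of knob3 in the frame of tray between -0.09 and -0.012 m and y of bracket1 in the frame of tray between 0.012 and 0.09 m and y of bracket2 in the frame of tray between 0.012 and 0.09 m and y of bracket3 in the frame of tray between 0.012 and 0.09 m and y of bracket4 in the frame of tray between 0.012 and 0.09 m))); the robot touches nothing.
It fails at once if the screwdriver is moved by more than 30 mm (distance of screwdriver from where it was at the start of the episode above 0.03 m).
It fails at once if the dish is moved by more than 30 mm (distance of dish from where it was at the start of the episode above 0.03 m).
It fails at once if the pan lid is moved by more than 30 mm (distance of pan_lid from where it was at the start of the episode above 0.03 m).
Of knob1, knob2, knob3, bracket1, bracket2, bracket3, bracket4 only 5 to 7 are there at a start; the rules pass over those that are not, and their reading is None.
At some moment in a run one of knob1, knob2, knob3, bracket1, bracket2, bracket3, bracket4 may be knocked a few centimetres aside while the robot is not near it.
It also fails if it takes over 210 s, if anything falls off the work surface, if the arm or the gripper's body presses on something with over 40 N, if the wrist force passes 120 N, or if a joint passes its speed limit or range.

### The arm

A 6-joint arm with a two-finger parallel gripper is mounted at the origin on the work surface. World frame = base frame: x ahead of the robot, y to its left, z up, the work surface at z = 0. Lengths are in mm, angles in rad, forces in N, time in s.
With the tool pointing down it reaches from about 250 to 850 mm from the base axis. Payload 12.5 kg.
Tool frame: the origin (TCP) lies on the centre line of the jaws, within the pads' length; the fingertips stand 8 mm ahead of it and the grasp point (between the pads) lies 11 mm behind it; z points along the fingers, y is the line along which they close (so a half turn about z gives the same grasp; the last joint's range is limited). The gripper opens to 93 mm and grips with 3 to 60 N. Pads are 15 mm wide; open, the fingers measure 128 mm over their backs; the gripper's body (75 mm by 188 mm) begins 65 mm behind the grasp point.
Start: joints at [-1.399, 0.351, 1.652, -0, 1.139, -0.085], TCP at [139.713, -531.944, 226.633] pointing down, gripper open.
Joint ranges: [-2.75, 2.75], [-0.79, 2.1], [0.01, 2.65], [-1.57, 4.71], [0.07, 3.14], [-2.87, 2.87]. Speed limits (rad/s): [2.22, 2.22, 2.79, 3.14, 3.14, 3.14].

### API

Orientations are given as a rotation vector (axis times angle).
In Python, from station import arm gives the robot as it stands.
- The arm moves only by the tool move_arm, never from a script. Its argument "motion" is a list of rows, each a list of 7 numbers: the shift along the tool's x, y, z in mm, then the turn, a rotation vector about the tool's x, y, z in rad, then the finger opening in mm, from 0 to 93. A call has 1 to 8 rows; each row is the pose to reach, as a shift and turn from the pose commanded when the call began, along the tool's axes at that moment; what a row does not reach only later rows make up. A row lasts 1/8 s, in which the tool goes at most 62.5 mm and 10.7 degrees, less where a joint would pass 70% of its speed; a pose out of reach is approached as far as the arm can. A call with a gripper value outside its range is refused whole. The fingers move at their own pace and stop on an object; "newtons" is the grip in N (left out, the last holds). Time passes only in rows, so rows that repeat a pose let the fingers close. It gives the time, the measured TCP pose, the force, the opening and the grip force at its end, in the units of the state.
- arm.get_state(): the state, without advancing time (a new reading comes with each control period).
- arm.read_camera(name): name is "side" or "top"; returns (picture, depth): 400x640x3 uint8, red, green, blue; 400x640 float32, mm along the optical axis (not along the pixel's ray), 0 where there is no reading.
- arm.calibration(name): a dict with "fov_y" (degrees; the focal length in pixels is half the picture's height over the tangent of half this angle, whatever the lens; pixels are square), "cx", "cy" (the principal point, pixels), "R" (3x3) and "t" (3): a world point X has camera coordinates R X + t. Camera axes: x right, y down, z forward; pixel columns grow to the right and rows downward; lengths in mm; the calibration is good to about 2 mm. A picture is of the moment at which its call begins. calibration takes no time and is no camera call.
- arm.sign_off(): hands the job in; it is judged then, once.
The state is a dict: "clock": time; "joints": joint angles; "qvel": joint speeds; "effort": joint torques, N m; "tool_pos": TCP position; "eef_rot": TCP orientation; "ft_force": force on the tool from outside, world axes, zero at the start; "torque": the same for the moment, N m; "opening": finger opening in mm; "grip_force": force on a finger pad.
Only numpy, scipy, OpenCV 4.12 (cv2) and the standard library are available. Lean on these libraries where they do the work, as an engineer would, in place of code of your own. Each camera call takes 0.05 s, during which the arm holds its last target. There are 200 camera calls.

## Working session

There is one attempt and no reset: what is moved stays moved. The work goes in short steps, Python scripts to look and compute and a tool call to move; the robot and the scene stay as the last step left them, time stands still between calls to the robot, and variables do not carry over. Pictures are saved under pics/ and viewed, at most 14 in all, crops included, and the job is handed in when it is done.

Besides the shell and the picture viewer there is one more tool, called after "Request:" as name(argument=value, ...), one argument or row to a line, values as JSON. move_arm: Moves the arm, as the interface text tells. Its arguments: {"type":"object","properties":{"motion":{"type":"array","items":{"type":"array","items":{"type":"number"}}},"newtons":{"type":"number"}},"required":["motion"]}

```bash
mkdir -p pics; ls; cat > h.py <<'E'
import numpy as np, cv2
from station import arm
from scipy.spatial.transform import Rotation as Ro
def save(name,img): cv2.imwrite('pics/'+name,cv2.cvtColor(img,cv2.COLOR_RGB2BGR))
def cal(n):
    c=arm.calibration(n); f=200/np.tan(np.radians(c['fov_y']/2)); return f,c['cx'],c['cy'],np.array(c['R']),np.array(c['t'])
def cloud(n,depth):
    f,cx,cy,R,t=cal(n); v,u=np.mgrid[0:400,0:640]
    C=np.stack([(u-cx)/f*depth,(v-cy)/f*depth,depth],-1); return (C-t)@R
def ray(n,u,v,z):
    f,cx,cy,R,t=cal(n); o=-R.T@t; d=R.T@np.array([(u-cx)/f,(v-cy)/f,1]); return o+d*(z-o[2])/d[2]
E
python3 - <<'E'
from h import *
for n in('top','side'):
    p,d=arm.read_camera(n); save(n+'0.png',p); np.savez(n+'0.npz',p=p,d=d)
    c=arm.calibration(n); print(n,c, (d==0).mean())
print(arm.get_state())
E
```

```text
pics
top {'fov_y': 46.848738832025134, 'cx': 318.05411905708957, 'cy': 199.4715779916194, 'R': array([[-0.01314723, -0.99991254,  0.00143384],
       [-0.99501016,  0.01294091, -0.09893084],
       [ 0.09890363, -0.00272735, -0.99509328]]), 't': array([  39.18983697,  552.79364937, 1777.22872308])} 0.00405078125
side {'fov_y': 57.17863585758652, 'cx': 315.7609691819861, 'cy': 200.382111911312, 'R': array([[-0.953618  , -0.30036163, -0.01988974],
       [-0.17543752,  0.60825746, -0.77410887],
       [ 0.24461069, -0.73471474, -0.63273996]]), 't': array([524.7042559 , 122.08334683, 999.91650725])} 0.00400390625
{'clock': 0.1, 'joints': array([-1.39860343e+00,  3.51142893e-01,  1.65233890e+00, -5.19489745e-06,
        1.13907182e+00, -8.46108135e-02]), 'qvel': array([-0.00037825, -0.00100414, -0.00169025, -0.00075283, -0.00130218,
       -0.00113453]), 'effort': array([ 4.15413206e-04, -4.98028851e+01, -2.85704094e+01,  6.99976017e-02,
        2.38949881e-02, -5.87384443e-05]), 'tool_pos': array([ 139.6636213 , -531.67821745,  226.18492358]), 'eef_rot': array([-3.11477807e+00, -4.02159288e-01,  7.34600805e-05]), 'ft_force': array([0.37009202, 0.85106555, 0.09679193]), 'torque': array([-0.00283619, -0.04124427, -0.00073947]), 'grip_force': 0.0, 'opening': 93.00318723526956}
```

View pics/top0.png

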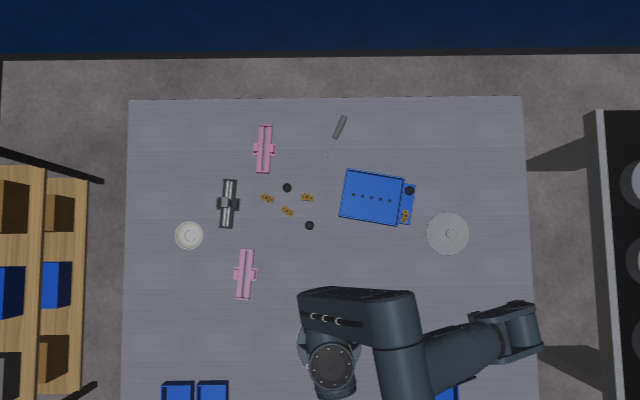

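View pics/side0.png

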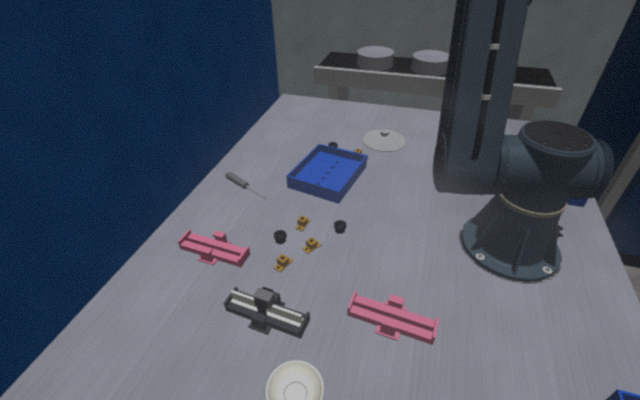

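Top view:
- The dock with the white divider is at (228,203). It is the only one that is dark steel and holding a white strip; the pink ones at (264,148) and (244,273) are decoys.
- Loose knobs are at (287,187) and (309,225). Loose brackets are at (267,198), (307,197) and (287,211).
- The tray is at (372,198), with its ledge at the right. The sample knob is at (409,190) and the sample bracket at (405,216).

The side view agrees, showing 5 loose parts. Next I'll measure positions and confirm the dock in a crop.

```bash
cat >> h.py <<'E'
def comps(m,lo,hi):
    n,l,s,c=cv2.connectedComponentsWithStats(m.astype(np.uint8),connectivity=8)
    return [(l==i) for i in range(1,n) if lo<=s[i,4]<=hi]
def rect(P):  # min area rect of xy points
    r=cv2.minAreaRect(P[:,:2].astype(np.float32)); b=cv2.boxPoints(r)
    e=b[1]-b[0]; g=b[2]-b[1]
    if np.linalg.norm(g)>np.linalg.norm(e): e=g
    a=np.degrees(np.arctan2(e[1],e[0])); a=(a+90)%180-90
    return np.round(r[0],1),np.round(sorted(r[1]),1),round(float(a),2)
def masks(p):
    h=cv2.cvtColor(p,cv2.COLOR_RGB2HSV).astype(int); H,S,V=h[...,0],h[...,1],h[...,2]
    return dict(brass=(H>10)&(H<30)&(S>120)&(V>60),black=(V<50),blue=(H>100)&(H<125)&(S>150)&(V>90),white=(S<35)&(V>160))
E
python3 - <<'E'
from h import *
for n in('top','side'):
    z=np.load(n+'0.npz');p,d=z['p'],z['d'];W=cloud(n,d);M=masks(p)
    roi=(W[...,2]<110)&(W[...,0]>300)&(W[...,0]<800)&(abs(W[...,1])<400)&(d>0)
    for k,lo in(('brass',8),('black',12),('blue',300),('white',20)):
        for m in comps(M[k]&roi&(W[...,2]>(4 if k!='blue' else 30)),lo,9999):
            v,u=np.nonzero(m);P=W[m];print(n,k,int(u.mean()),int(v.mean()),m.sum(),'med',np.round(np.median(P,0),1),'zmax',round(P[:,2].max(),1),*rect(P))
z=np.load('top0.npz');a=cv2.resize(z['p'][160:245,205:320],None,fx=5,fy=5,interpolation=2);b=cv2.resize(z['p'][160:235,330:425],(0,0),fx=5,fy=5,interpolation=2)
zs=np.load('side0.npz')['p'][270:350,210:325]
zs=cv2.resize(zs,None,fx=5,fy=5,interpolation=2)
save('cropA.png',a);save('cropB.png',np.vstack([b[:, :475],])) ; save('cropC.png',zs)
E
```

```text
top brass 266 198 40 med [561.3 231.3  22.3] zmax 33.0 [563.2 234.1] [20.9 36.5] 68.67
top brass 306 196 40 med [565.4  75.2  22. ] zmax 29.0 [565.3  75.5] [22.2 37. ] 77.91
top brass 286 210 40 med [510.  153.6  21. ] zmax 33.6 [510.7 155.2] [19.8 44.6] 54.68
top brass 404 215 48 med [ 483.2 -302.5   35.5] zmax 50.1 [ 486.3 -302.9] [17.3 44.8] -10.7
top black 286 187 42 med [600.2 153.4  29.6] zmax 39.1 [602.1 155. ] [27.8 28.8] 41.77
top black 409 190 41 med [ 584.1 -322.3   45.8] zmax 58.1 [ 583.1 -320.5] [27.1 29.5] -39.01
top black 230 203 12 med [541.1 367.2  63.3] zmax 77.7 [541.1 368.8] [ 4.6 19. ] -0.02
top black 308 224 40 med [454.3  68.5  27.9] zmax 33.9 [454.1  68.5] [27.6 28. ] 44.6
side brass 302 219 21 med [562.8  84.4  24.5] zmax 27.5 [566.2  81.9] [15.7 19.1] -10.38
side brass 300 226 16 med [565.4  94.4   5.5] zmax 6.9 [568.8  96.9] [13.1 17. ] -10.58
side brass 312 242 38 med [507.5 161.3  24.8] zmax 28.6 [507.4 158.2] [21.3 32.7] 22.35
side brass 283 258 50 med [562.1 240.7  25. ] zmax 28.5 [563.3 235.5] [21.  29.2] 62.63
side brass 279 267 22 med [568.8 252.4   5.5] zmax 11.7 [568.2 256. ] [15.2 18.9] -3.53
side black 280 239 36 med [597.1 171.1  19.3] zmax 27.4 [597.7 167.8] [11.4 23.4] 42.9
side white 241 294 44 med [605.  385.8  47.7] zmax 49.2 [604.1 385.3] [ 5.4 56.2] -4.94
side white 243 304 72 med [600.3 392.7  21.3] zmax 24.0 [599.8 392.2] [ 8.7 64.6] -4.95
side white 286 310 59 med [492.  395.1  47.4] zmax 50.5 [492.7 395. ] [ 5.6 67.4] -4.39
side white 275 315 34 med [521.2 398.3  21.2] zmax 23.5 [515.8 397.3] [ 4.9 45.6] -0.72
```

View pics/cropA.png

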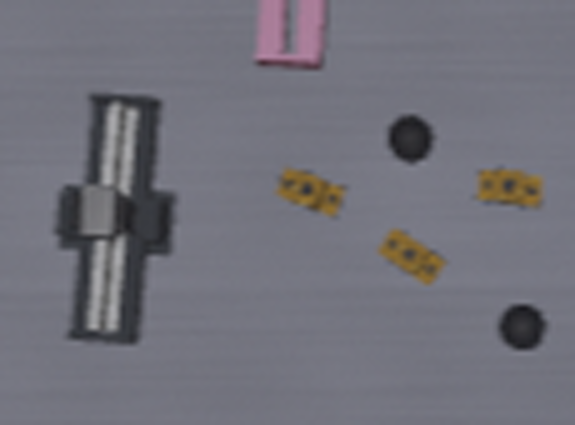

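View pics/cropB.png

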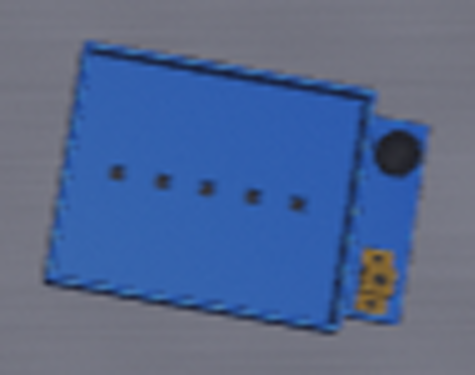

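The crops confirm the dark dock at crop A (115,215), with the grey handle on it and both pink fixtures excluded. In crop B the sample knob is on the far (world +x) half and the sample bracket on the near half. Next: holes, divider and part centres by ray casting.

```bash
python3 - <<'E'
from h import *
D={n:np.load(n+'0.npz') for n in('top','side')}
def cent(n,m,w=None):
    v,u=np.nonzero(m); w=np.ones(len(u)) if w is None else w[m]; return (u*w).sum()/w.sum(),(v*w).sum()/w.sum()
# holes: darkness-weighted centroids in both views
boxes={'top':(345,395,185,208),'side':(312,345,152,190)}
for n in D:
    g=cv2.cvtColor(D[n]['p'],cv2.COLOR_RGB2GRAY).astype(float); u0,u1,v0,v1=boxes[n]
    R=D[n]['p'][...,2].astype(float); base=cv2.medianBlur(D[n]['p'][...,2],11).astype(float); dk=np.clip(base-R,0,None)
    m=np.zeros(g.shape,bool); m[v0:v1,u0:u1]=dk[v0:v1,u0:u1]>30
    pts=[]
    for c in comps(m,2,60):
        c2=cv2.dilate(c.astype(np.uint8),np.ones((3,3)))>0
        u,v=cent(n,c2,dk); pts.append(ray(n,u,v,17 if n=='top' else 16)[:2]); print(n,'hole',round(u,1),round(v,1),np.round(pts[-1],1),c.sum())
    pts=np.array(pts)
    if len(pts)>2:
        vx,vy,_,_=cv2.fitLine(pts.astype(np.float32),cv2.DIST_L2,0,.01,.01).ravel();print(n,'mid',pts.mean(0).round(1),'ang',np.degrees(np.arctan2(vy,vx)))
# tray walls
for n in D:
    W=cloud(n,D[n]['d']);m=masks(D[n]['p'])['blue']&(W[...,2]>38)&(W[...,2]<60)&(W[...,0]>350)&(W[...,0]<800)
    print(n,'rim',m.sum(),rect(W[m]))
# handle top
for n in D:
    p=D[n]['p'];W=cloud(n,D[n]['d']);m=(W[...,2]>66)&(W[...,2]<95)&(W[...,1]>330)&(W[...,1]<430)&(W[...,0]>480)&(W[...,0]<620)
    u,v=cent(n,m);P=W[m];print(n,'handle px',round(u,1),round(v,1),m.sum(),'ray80',ray(n,u,v,80).round(1),'mean',P.mean(0).round(1),rect(P))
    k=masks(p)['white']&(W[...,1]>330)&(W[...,1]<430)&(W[...,0]>440)&(W[...,0]<660)&(W[...,2]>42)&(W[...,2]<56);P=W[k]
    vx,vy,x0,y0=cv2.fitLine(P[:,:2].astype(np.float32),cv2.DIST_HUBER,0,.01,.01).ravel();a=np.degrees(np.arctan2(vy,vx));s=(P[:,0]-x0)*vx+(P[:,1]-y0)*vy
    print(n,'wall',k.sum(),'ang',a,'through',x0,y0,'ends',[(np.round([x0+t*vx,y0+t*vy],1)) for t in(s.min(),s.max())],s.max()-s.min())
# parts: ray casts of blob centroids at mid height
for k,zt in(('brass',14),('black',22)):
    for n in D:
        p=D[n]['p'];W=cloud(n,D[n]['d']);m=masks(p)[k]&(W[...,0]>400)&(W[...,0]<650)&(W[...,1]<300)&(W[...,1]>30)&(W[...,2]<60)
        for c in comps(cv2.dilate(m.astype(np.uint8),np.ones((2,2))) if 0 else m,25,200):
            v,u=np.nonzero(c);u_,v_=cent(n,c)
            P=np.array([ray(n,a,b,zt) for a,b in zip(u,v)]);_,S,V=np.linalg.svd(P[:,:2]-P[:,:2].mean(0));a=np.degrees(np.arctan2(V[0,1],V[0,0]))
            print(n,k,round(u_,1),round(v_,1),ray(n,u_,v_,zt)[:2].round(1),'ang',round((a+90)%180-90,1))
E
```

```text
top hole 353.0 194.1 [ 573.6 -105.8] 9
top hole 362.0 195.8 [ 566.4 -141.3] 9
top hole 370.9 197.3 [ 560.3 -176.2] 10
top hole 380.0 198.8 [ 553.7 -211.8] 9
top hole 389.1 200.3 [ 547.2 -247.2] 9
top mid [ 560.3 -176.5] ang 79.489395
side hole 313.3 153.5 [ 646.8 -277.5] 14
side hole 336.6 161.9 [ 549.7 -246.7] 2
side hole 332.2 167.1 [ 556.3 -211. ] 5
side hole 327.8 172.3 [ 562.3 -176.3] 5
side hole 322.9 177.8 [ 569.2 -141.1] 5
side hole 317.9 183.2 [ 576.3 -107.2] 2
side mid [ 576.8 -193.3] ang -73.20758
top rim 281 (array([ 555.9, -197.8]), array([190.3, 270.4]), 79.35)
side rim 113 (array([ 559.5, -171.9]), array([184.7, 234. ]), 78.58)
top handle px 224.9 202.0 105 ray80 [543.  385.3  80. ] mean [543.3 385.7  77.6] (array([543.1, 386.5]), array([39.3, 39.9]), 89.98)
top wall 4 ang -4.6109486 through 537.6711 390.62933 ends [array([484.5, 394.9]), array([608.9, 384.9])] 124.87979964470179
side handle px 263.0 296.3 310 ray80 [542.5 397.   80. ] mean [543.8 395.   76.9] (array([545. , 391.8]), array([40.1, 43. ]), 87.45)
side wall 103 ang -4.7827444 through 538.7833 391.13177 ends [array([459.1, 397.8]), array([632.2, 383.3])] 173.70079461703483
top brass 267.0 198.0 [563.2 233.1] ang 66.5
top brass 306.4 197.0 [565.   77.6] ang 82.0
top brass 286.8 210.9 [511.2 155.3] ang 54.3
side brass 312.7 242.5 [510.3 153.6] ang -8.6
side brass 283.6 258.9 [565.1 231.7] ang -5.6
side brass 278.9 267.3 [566.3 261.3] ang -22.9
top black 286.6 187.5 [602.8 154.9] ang 40.2
top black 308.9 224.7 [455.3  69. ] ang -7.1
side black 280.6 239.2 [596.  173.8] ang 65.7
```

View pics/cropC.png

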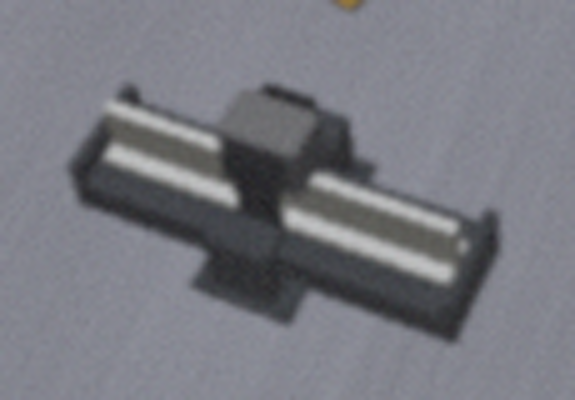

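The crop shows the handle block with buttons on its sides and white walls either side. Estimates:
- Divider centre about (545, 389.5), axis at -4.8°.
- Tray centre about (561, -176.4), +x pointing to world 79.5°, so the knob half is toward world +x.

Now I'll work out the first move.

```bash
cat >> h.py <<'E'
def go(x,y,z,yl=None):
    """shift (tool axes) and turn to reach TCP x,y,z with tool y line at angle yl deg, tool down"""
    s=arm.get_state(); R=Ro.from_rotvec(s['eef_rot']); c=R.as_matrix()
    opts=[]
    cur=np.degrees(np.arctan2(c[1,1],c[0,1])); yl=cur if yl is None else yl
    for k in(-360,-180,0,180,360):
        a=np.radians(yl+k); Y=np.array([np.cos(a),np.sin(a),0]); Z=np.array([0,0,-1.]); T=np.c_[np.cross(Y,Z),Y,Z]
        w=(R.inv()*Ro.from_matrix(T)).as_rotvec()
        opts.append(w)
    w=min(opts,key=np.linalg.norm)
    d=R.inv().apply(np.array([x,y,z])-s['tool_pos'])
    q=s['joints']; j1=np.arctan2(y,x); w2=w
    print('t',round(s['clock'],2),'tcp',s['tool_pos'].round(1),'yline',round(cur,2),'F',s['ft_force'].round(1),'open',round(s['opening'],1),'grip',round(s['grip_force'],1))
    print(' shift',d.round(1),'turn',w.round(3),'j6 now',round(q[5],2),'->',round(q[5]+(j1-q[0])+w[2],2),'rows>=',max(np.linalg.norm(d)/62.5,np.linalg.norm(w)/.187).__round__(1))
E
python3 -c "
from h import *
go(545,389.5,150,85.2)"
```

```text
t 0.1 tcp [ 139.7 -531.7  226.2] yline -75.29 F [0.4 0.9 0.1] open 93.0 grip 0.0
 shift [ 626.  -787.9   77. ] turn [-0.001  0.     0.341] j6 now -0.08 -> 2.28 rows>= 16.1
```

Request:
move_arm(
  motion=[
    [35,-43,0,0,0,0.02,60],
    [70,-87,0,0,0,0.04,60],
    [104,-131,0,0,0,0.06,60],
    [139,-175,0,0,0,0.08,60],
    [174,-219,0,0,0,0.1,60],
    [209,-263,0,0,0,0.12,60],
    [243,-306,0,0,0,0.14,60],
    [278,-350,0,0,0,0.16,60],
  ],
  newtons=20,
)

```text
clock: 1.1
tool_pos: [320.0, -121.2, 226.7]
eef_rot: [3.138, 0.15, 0.001]
ft_force: [1.5, -0.7, -0.1]
opening: 60.0
grip_force: 0.0
```

```bash
python3 -c "
from h import *
go(545,389.5,110,85.2)"
```

```text
t 1.1 tcp [ 320.  -121.2  226.7] yline -84.52 F [ 1.5 -0.7 -0.1] open 60.0 grip 0.0
 shift [ 272.6 -486.9  116.7] turn [ 0.    -0.     0.179] j6 now 0.98 -> 2.28 rows>= 9.1
```

Request:
move_arm(
  motion=[
    [30,-54,0,0,0,0.02,60],
    [60,-108,10,0,0,0.04,60],
    [90,-161,25,0,0,0.06,60],
    [120,-214,40,0,0,0.08,60],
    [150,-268,55,0,0,0.1,60],
    [180,-321,70,0,0,0.13,60],
    [210,-375,70,0,0,0.16,60],
    [240,-428,70,0,0,0.18,60],
  ],
)

```text
clock: 2.1
tool_pos: [517.5, 328.4, 156.0]
eef_rot: [3.138, -0.131, -0.001]
ft_force: [0.6, -0.9, 1.0]
opening: 59.7
grip_force: 0.0
```

```bash
python3 -c "
from h import *
go(545,389.5,110,85.2)"
```

```text
t 2.1 tcp [517.5 328.4 156. ] yline -94.8 F [ 0.6 -0.9  1. ] open 59.7 grip 0.0
 shift [ 22.3 -63.3  46. ] turn [0.001 0.001 0.   ] j6 now 2.14 -> 2.28 rows>= 1.3
```

Request:
move_arm(
  motion=[
    [12,-33,20,0,0,0,60],
    [22,-63,40,0,0,0,60],
    [22,-63,70,0,0,0,60],
    [22,-63,90,0,0,0,60],
    [22,-63,100,0,0,0,60],
    [22,-63,100,0,0,0,60],
  ],
)

```text
clock: 2.85
tool_pos: [544.4, 387.0, 56.6]
eef_rot: [3.139, -0.131, -0.001]
ft_force: [-0.7, 0.6, 0.2]
opening: 60.0
grip_force: 0.0
```

```bash
python3 - <<'E'
from h import *
go(545,389.5,56,85.2)
p,d=arm.read_camera('side'); save('s1.png',cv2.resize(p[200:360,170:370],None,fx=3.6,fy=3.6,interpolation=2))
E
```

```text
t 2.85 tcp [544.4 387.   56.6] yline -94.79 F [-0.7  0.6  0.2] open 60.0 grip 0.0
 shift [ 0.4 -2.5  0.6] turn [0. 0. 0.] j6 now 2.2 -> 2.28 rows>= 0.0
```

View pics/s1.png

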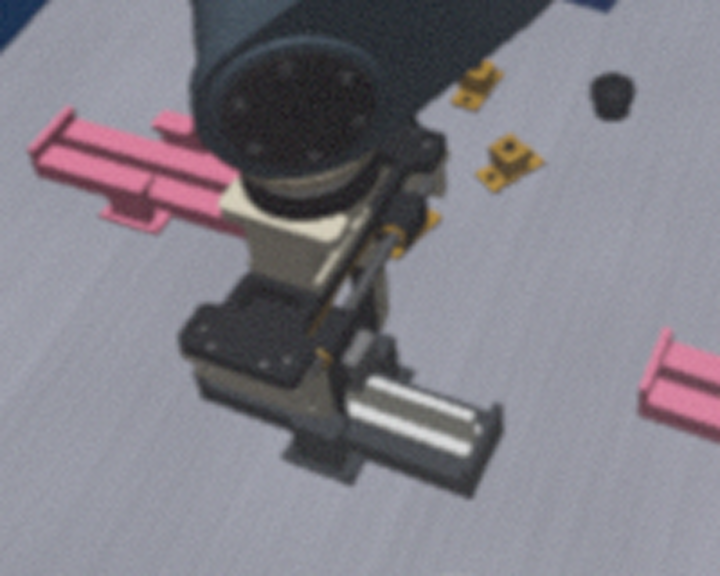

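The gripper straddles the handle, which is at about (360,350) in the crop. I'll close and watch the side force for centring.

Request:
move_arm(
  motion=[
    [0,-1,1,0,0,0,46],
    [0,-2,1,0,0,0,40],
    [0,-2,1,0,0,0,38],
    [0,-2,1,0,0,0,38],
  ],
  newtons=20,
)

```text
clock: 3.4
tool_pos: [544.8, 389.5, 56.0]
eef_rot: [-3.138, 0.131, -0.001]
ft_force: [0.5, 0.4, 1.7]
opening: 38.2
grip_force: 3.4
```

```bash
python3 - <<'E'
from h import *
go(545,389.5,56,85.2)
E
```

```text
t 3.4 tcp [544.8 389.5  56. ] yline -94.76 F [0.5 0.4 1.7] open 38.2 grip 3.4
 shift [0.2 0.  0. ] turn [-0.001 -0.001  0.001] j6 now 2.21 -> 2.28 rows>= 0.0
```

Request:
move_arm(
  motion=[
    [0,0,0,0,0,0,34],
    [0,0,0,0,0,0,30],
    [0,0,0,0,0,0,30],
    [0,0,0,0,0,0,30],
    [0,0,0,0,0,0,30],
  ],
  newtons=25,
)

```text
clock: 4.03
tool_pos: [544.8, 389.8, 56.2]
eef_rot: [-3.138, 0.131, -0.001]
ft_force: [0.0, 3.0, 4.9]
opening: 30.5
grip_force: 14.3
```

Request:
move_arm(
  motion=[
    [0,0,0,0,0,0,26],
    [0,0,0,0,0,0,26],
    [0,0,-3,0,0,0,26],
    [0,0,-8,0,0,0,26],
    [0,0,-15,0,0,0,26],
    [0,0,-30,0,0,0,26],
    [0,0,-60,0,0,0,26],
    [0,0,-90,0,0,0,26],
  ],
  newtons=25,
)

```text
clock: 5.03
tool_pos: [544.6, 389.3, 147.5]
eef_rot: [-3.139, 0.131, -0.001]
ft_force: [-0.4, 0.5, -2.4]
opening: 29.2
grip_force: 25.0
```

```bash
python3 - <<'E'
from h import *
go(561,-176.5,146,169.5)
p,d=arm.read_camera('side'); save('s2.png',cv2.resize(p[200:360,170:370],None,fx=3.6,fy=3.6,interpolation=2)); np.savez('s2.npz',p=p,d=d)
E
```

```text
t 5.03 tcp [544.6 389.3 147.5] yline -94.77 F [-0.4  0.5 -2.4] open 29.2 grip 25.0
 shift [ 63.4 562.5   1.3] turn [ 0.    -0.    -1.471] j6 now 2.21 -> -0.12 rows>= 9.1
```

View pics/s2.png

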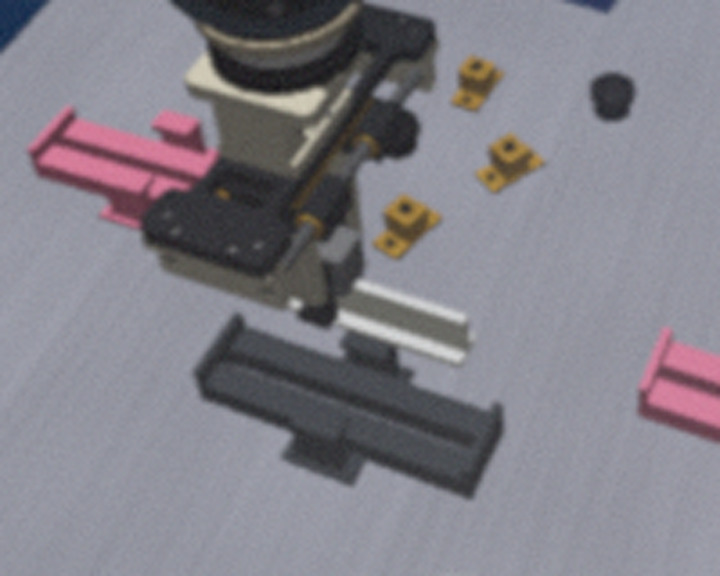

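The divider is free of the dock. Carrying it to the tray.

Request:
move_arm(
  motion=[
    [3,25,-5,0,0,-0.06,26],
    [8,75,-10,0,0,-0.18,26],
    [14,125,-10,0,0,-0.3,26],
    [20,175,-10,0,0,-0.42,26],
    [25,225,-10,0,0,-0.55,26],
    [31,275,-10,0,0,-0.68,26],
    [36,325,-10,0,0,-0.8,26],
    [40,360,-10,0,0,-0.9,26],
  ],
)

```text
clock: 6.08
tool_pos: [554.4, 25.2, 156.1]
eef_rot: [2.881, 1.251, 0.001]
ft_force: [0.3, 0.6, -1.7]
opening: 29.5
grip_force: 25.0
```

```bash
python3 - <<'E'
from h import *
go(561,-176.5,131,169.5)
E
```

```text
t 6.08 tcp [554.4  25.2 156.1] yline -43.05 F [ 0.3  0.6 -1.7] open 29.5 grip 25.0
 shift [-142.9  142.5   25.1] turn [ 0.001 -0.    -0.568] j6 now 0.71 -> -0.12 rows>= 3.3
```

Request:
move_arm(
  motion=[
    [-30,30,5,0,0,-0.12,26],
    [-65,65,15,0,0,-0.26,26],
    [-100,100,20,0,0,-0.4,26],
    [-130,130,25,0,0,-0.52,26],
    [-143,142,25,0,0,-0.57,26],
    [-143,142,25,0,0,-0.57,26],
    [-143,142,25,0,0,-0.57,26],
  ],
)

```text
clock: 6.95
tool_pos: [560.1, -173.4, 130.8]
eef_rot: [-2.417, -2.007, -0.0]
ft_force: [-0.5, 0.2, -2.2]
opening: 29.3
grip_force: 25.0
```

```bash
python3 - <<'E'
from h import *
go(561,-176.5,131,169.5)
for n in('top','side'):
    p,d=arm.read_camera(n); np.savez(n+'3.npz',p=p,d=d)
    c=p[150:240,320:430] if n=='top' else p[95:215,240:390]
    save(n+'3.png',cv2.resize(c,None,fx=5,fy=5,interpolation=2))
    W=cloud(n,d)
    for zl,zh in((109,130),):
        k=masks(p)['white']&(W[...,0]>430)&(W[...,0]<690)&(W[...,1]>-300)&(W[...,1]<-50)&(W[...,2]>80)&(W[...,2]<150)
        P=W[k]; print(n,k.sum(),np.percentile(P[:,2],[5,50,95]).round(1) if k.sum() else '')
E
```

```text
t 6.95 tcp [ 560.1 -173.4  130.8] yline -10.59 F [-0.5  0.2 -2.2] open 29.3 grip 25.0
 shift [-2.8  1.4 -0.2] turn [ 0.    -0.    -0.002] j6 now -0.2 -> -0.12 rows>= 0.1
top 27 [ 90.5 101.1 126.5]
side 62 [ 93.9  96.2 122.3]
```

View pics/side3.png

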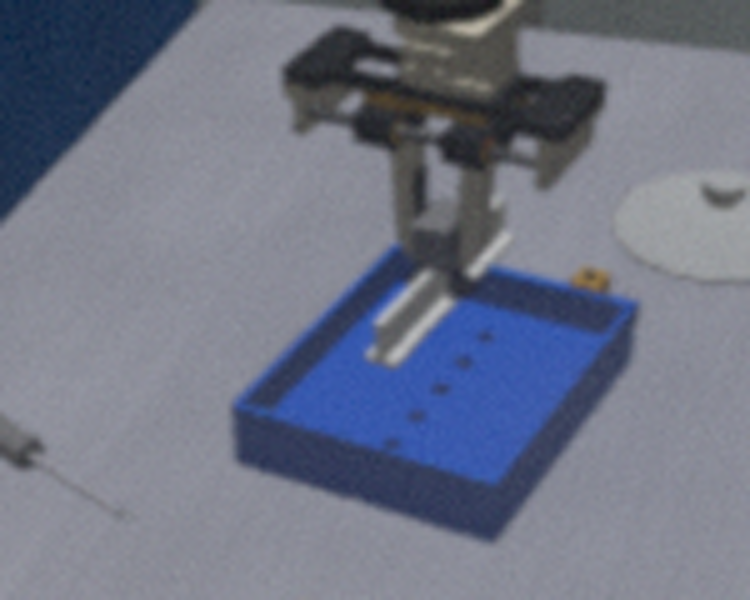

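View pics/top3.png

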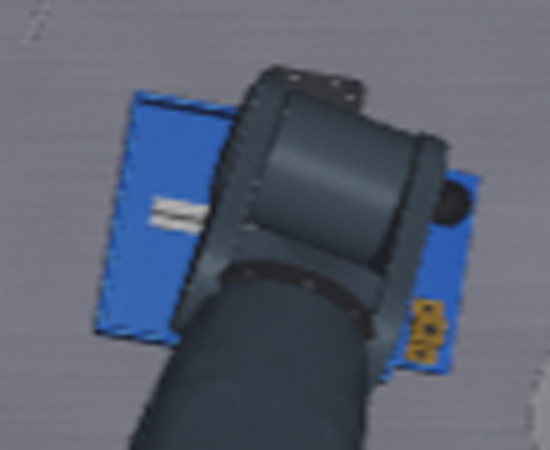

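The divider hangs level over the tray, its near end at (385,350) in the side crop. I'll measure its offset in the hand.

```bash
cat > off.py <<'E'
from h import *
import sys
def off(tag,tcp,ang=79.5):
    a=np.radians(ang);X=np.array([np.cos(a),np.sin(a)]);Y=np.array([-X[1],X[0]])
    for n in('top','side'):
        z=np.load(n+tag+'.npz');p,d=z['p'],z['d'];W=cloud(n,d);V=cv2.cvtColor(p,cv2.COLOR_RGB2HSV)
        w=(V[...,1]<80)&(V[...,2]>120)&(abs(W[...,0]-tcp[0])<130)&(abs(W[...,1]-tcp[1])<130)
        for nm,h in(('foot',-34),('wall',-8)):
            k=w&(abs(W[...,2]-tcp[2]-h)<7)
            if k.sum()<5: continue
            v,u=np.nonzero(k); P=np.array([ray(n,a_,b_,tcp[2]+h)[:2] for a_,b_ in zip(u,v)])-tcp[:2]
            s=P@X;t=P@Y; i=s>25
            if i.sum()<4: continue
            print(n,nm,k.sum(),'along end',np.percentile(s,[90,98,100]).round(1),'cross rng',np.percentile(t[i],[3,50,97]).round(1),'slope',np.polyfit(s[i],t[i],1)[0].round(3))
if __name__=='__main__': off(sys.argv[1],np.array([float(q) for q in sys.argv[2:5]]))
E
python3 off.py 3 560.1 -173.4 130.8
```

```text
top foot 27 along end [81.2 84.  84.6] cross rng [-8.1  7.  12.2] slope 0.083
top wall 15 along end [79.  83.1 84.1] cross rng [-1.2  1.1  4.1] slope 0.018
side foot 100 along end [84.8 91.8 93.9] cross rng [-8.3  6.6 13.3] slope -0.094
side wall 38 along end [83.  89.6 93.2] cross rng [-1.2  1.9  5.2] slope -0.017
```

```bash
python3 -c "
from h import *
go(563,-176.7,74,169.5)"
```

```text
t 7.05 tcp [ 560.2 -173.2  130.8] yline -10.52 F [ 0.2  0.1 -2.3] open 29.2 grip 25.0
 shift [-2.9  3.4 56.8] turn [ 0. -0. -0.] j6 now -0.2 -> -0.12 rows>= 0.9
```

Request:
move_arm(
  motion=[
    [-3,3.5,10,0,0,0,26],
    [-3,3.5,25,0,0,0,26],
    [-3,3.5,40,0,0,0,26],
    [-3,3.5,52,0,0,0,26],
    [-3,3.5,57,0,0,0,26],
    [-3,3.5,57,0,0,0,26],
  ],
)

```text
clock: 7.8
tool_pos: [563.0, -177.8, 73.4]
eef_rot: [-2.416, -2.008, 0.0]
ft_force: [0.3, 0.9, -1.0]
opening: 29.2
grip_force: 25.0
```

```bash
python3 - <<'E'
from h import *
from off import off
go(563,-176.7,74,169.5)
s=arm.get_state()
for n in('top','side'):
    p,d=arm.read_camera(n); np.savez(n+'4.npz',p=p,d=d)
    c=p[130:200,280:380]
    if n=='side': save(n+'4.png',cv2.resize(c,None,fx=7,fy=7,interpolation=2))
off('4',s['tool_pos'])
E
```

```text
t 7.8 tcp [ 563.  -177.8   73.4] yline -10.54 F [ 0.3  0.9 -1. ] open 29.2 grip 25.0
 shift [ 1.1 -0.2 -0.6] turn [-0.    -0.    -0.001] j6 now -0.2 -> -0.12 rows>= 0.0
top foot 27 along end [78.6 82.6 83.6] cross rng [-8.2  5.5 12.1] slope -0.003
top wall 14 along end [79.4 83.3 84.3] cross rng [-1.3  1.   4. ] slope 0.052
side foot 100 along end [ 87.5 116.  125.4] cross rng [-92.4   5.   12.4] slope -0.648
side wall 42 along end [84.7 92.  95.9] cross rng [-3.3  1.3  5.4] slope 0.002
```

View pics/side4.png

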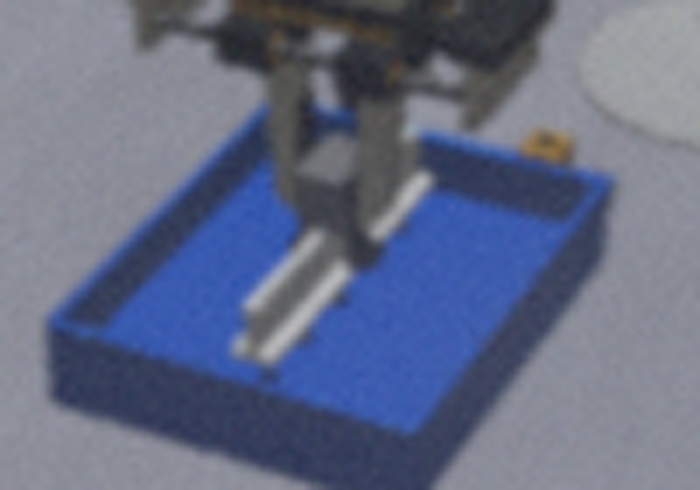

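The divider is lined up over the hole row, with hole edges peeking out along its right side. Lowering gently and watching the force.

Request:
move_arm(
  motion=[
    [1,0,1,0,0,0,26],
    [1,0,3,0,0,0,26],
    [1,0,5,0,0,0,26],
    [1,0,7,0,0,0,26],
    [1,0,8,0,0,0,26],
  ],
)

```text
clock: 8.52
tool_pos: [563.1, -176.8, 65.5]
eef_rot: [-2.416, -2.008, 0.0]
ft_force: [0.0, -0.3, -1.7]
opening: 29.2
grip_force: 25.0
```

Request:
move_arm(
  motion=[
    [0,0,2,0,0,0,26],
    [0,0,4,0,0,0,26],
    [0,0,6,0,0,0,26],
    [0,0,6,0,0,0,26],
  ],
)

```text
clock: 9.02
tool_pos: [563.1, -176.7, 59.4]
eef_rot: [-2.416, -2.008, 0.0]
ft_force: [0.2, 1.0, -3.0]
opening: 29.2
grip_force: 25.0
```

Request:
move_arm(
  motion=[
    [0,0,2,0,0,0,26],
    [0,0,3,0,0,0,26],
    [0,0,4,0,0,0,26],
    [0,0,4,0,0,0,26],
  ],
)

```text
clock: 9.52
tool_pos: [563.3, -176.7, 56.3]
eef_rot: [2.416, 2.008, 0.0]
ft_force: [-2.1, 3.2, 7.0]
opening: 29.4
grip_force: 25.0
```

Contact is at the expected height (56). Releasing.

Request:
move_arm(
  motion=[
    [0,0,4,0,0,0,40],
    [0,0,3,0,0,0,56],
    [0,0,3,0,0,0,56],
    [0,0,3,0,0,0,56],
    [0,0,3,0,0,0,56],
    [0,0,-30,0,0,0,60],
    [0,0,-80,0,0,0,60],
    [0,0,-130,0,0,0,60],
  ],
)

```text
clock: 10.52
tool_pos: [563.0, -176.7, 187.0]
eef_rot: [-2.416, -2.008, 0.0]
ft_force: [-0.3, -0.5, 0.2]
opening: 59.9
grip_force: 0.0
```

```bash
python3 - <<'E'
from h import *
from off import off
go(455,68,100,90)
for n in('top','side'):
    p,d=arm.read_camera(n); np.savez(n+'5.npz',p=p,d=d)
off('5',np.array([563.2,-176.7,56]))
E
```

```text
t 10.53 tcp [ 563.  -176.7  187. ] yline -10.54 F [-0.3 -0.5  0.2] open 59.9 grip 0.0
 shift [ 220.8 -150.9   87.1] turn [-0.     0.     1.387] j6 now -0.2 -> 1.72 rows>= 7.4
top foot 39 along end [81.7 83.9 85.4] cross rng [-8.9  6.6 12.4] slope 0.049
top wall 17 along end [79.7 82.1 82.3] cross rng [-1.5  2.   4.4] slope -0.037
side foot 94 along end [69.9 80.2 81.5] cross rng [-17.3   6.6  12.9] slope 0.007
side wall 51 along end [ 85.1 120.1 124.8] cross rng [-87.7   1.4   5.4] slope -0.58
```

The divider is seated. Knobs go in tray -y and brackets in +y. Now knob 2 at about (456, 69).

```bash
python3 - <<'E'
from h import *
go(456.3,69,60,79.4)
E
```

```text
t 10.62 tcp [ 565.4 -177.7  191. ] yline -10.54 F [0.1 0.3 0. ] open 59.9 grip 0.0
 shift [ 222.8 -153.5  129.4] turn [ 0.005  0.008 -1.57 ] j6 now -0.2 -> -1.24 rows>= 8.4
```

Request:
move_arm(
  motion=[
    [20,-14,0,0,0,0.12,60],
    [48,-33,0,0,0,0.3,60],
    [76,-52,10,0,0,0.48,60],
    [104,-71,25,0,0,0.66,60],
    [132,-90,45,0,0,0.84,60],
    [160,-109,65,0,0,1.02,60],
    [188,-128,85,0,0,1.2,60],
    [212,-146,105,0,0,1.38,60],
  ],
)

```text
clock: 11.62
tool_pos: [457.6, 59.3, 79.5]
eef_rot: [-3.142, -0.002, 0.001]
ft_force: [-0.7, 1.3, -0.6]
opening: 60.0
grip_force: 0.0
```

```bash
python3 - <<'E'
from h import *
go(456.3,69,12,79.4)
p,d=arm.read_camera('side');W=cloud('side',d)
m=masks(p)['black']&(W[...,2]<30)&(W[...,2]>5)&(abs(W[...,0]-456)<50)&(abs(W[...,1]-69)<50)
v,u=np.nonzero(m);print(m.sum(),W[m].mean(0).round(1) if m.sum() else 0,ray('side',u.mean(),v.mean(),20).round(1) if m.sum() else 0)
E
```

```text
t 11.62 tcp [457.6  59.3  79.5] yline -89.94 F [-0.7  1.3 -0.6] open 60.0 grip 0.0
 shift [-1.2 -9.7 67.5] turn [0.    0.    0.186] j6 now 1.6 -> 1.91 rows>= 1.1
27 [452.5  82.6  18.6] [452.1  84.   20. ]
```

Request:
move_arm(
  motion=[
    [-1,-9,10,0,0,0.12,60],
    [-1,-9,35,0,0,0.19,60],
    [-1,-9,55,0,0,0.19,60],
    [-1,-9,67,0,0,0.19,60],
    [-1,-9,67,0,0,0.19,40],
    [-1,-9,67,0,0,0.19,30],
    [-1,-9,67,0,0,0.19,30],
    [-1,-9,67,0,0,0.19,30],
  ],
  newtons=12,
)

```text
clock: 12.68
tool_pos: [457.8, 67.3, 14.2]
eef_rot: [-3.128, 0.287, -0.002]
ft_force: [-0.8, -0.7, 5.3]
opening: 35.5
grip_force: 12.0
```

```bash
python3 - <<'E'
from h import *
go(605,-235.3,150,79.4)
E
```

```text
t 12.68 tcp [457.8  67.3  14.2] yline -100.49 F [-0.8 -0.7  5.3] open 35.5 grip 12.0
 shift [ 200.   270.7 -135.6] turn [-0.    -0.001  0.002] j6 now 1.8 -> 1.38 rows>= 5.8
```

Request:
move_arm(
  motion=[
    [0,0,-40,0,0,0,30],
    [25,35,-90,0,0,0,30],
    [60,80,-115,0,0,0,30],
    [95,128,-115,0,0,0,30],
    [130,176,-115,0,0,0,30],
    [165,224,-115,0,0,0,30],
    [190,258,-110,0,0,0,30],
    [200,270,-100,0,0,0,30],
  ],
)

```text
clock: 13.68
tool_pos: [605.3, -236.6, 113.4]
eef_rot: [3.128, -0.29, 0.001]
ft_force: [0.0, 0.8, -0.0]
opening: 35.3
grip_force: 12.0
```

```bash
python3 - <<'E'
from h import *
go(605,-235.3,34,79.4)
E
```

```text
t 13.68 tcp [ 605.3 -236.6  113.4] yline -100.59 F [ 0.   0.8 -0. ] open 35.3 grip 12.0
 shift [-0.6 -1.2 79.4] turn [ 0.    -0.001  0.   ] j6 now 1.31 -> 1.38 rows>= 1.3
```

Request:
move_arm(
  motion=[
    [0,-1,40,0,0,0,30],
    [0,-1,66,0,0,0,30],
    [0,-1,78,0,0,0,30],
    [0,-1,80.5,0,0,0,30],
    [0,-1,80.5,0,0,0,52],
    [0,-1,80.5,0,0,0,52],
    [0,-1,50,0,0,0,52],
    [0,-1,-10,0,0,0,60],
  ],
)

```text
clock: 14.68
tool_pos: [604.0, -233.2, 123.4]
eef_rot: [-3.127, 0.287, 0.005]
ft_force: [-0.0, -0.1, 0.1]
opening: 57.6
grip_force: 0.0
```

```bash
python3 - <<'E'
from h import *
go(603.5,154.7,60,79.4)
E
```

```text
t 14.68 tcp [ 604.  -233.2  123.4] yline -100.5 F [-0.  -0.1  0.1] open 57.6 grip 0.0
 shift [ -71.  -381.2   64. ] turn [-0.001  0.003  0.002] j6 now 1.31 -> 2.01 rows>= 6.3
```

```bash
cat > parts.py <<'E'
from h import *
def parts():
    for n in('top','side'):
        p,d=arm.read_camera(n);W=cloud(n,d);M=masks(p);np.savez('last_'+n+'.npz',p=p,d=d)
        for k,zt in(('brass',14),('black',22)):
            m=M[k]&(W[...,0]>380)&(W[...,0]<700)&(W[...,1]<340)&(W[...,1]>-330)&(W[...,2]<70)&(W[...,2]>3)
            for c in comps(m,14,200):
                v,u=np.nonzero(c);zz=zt+18*(W[c][:,1].mean()<-60)
                P=np.array([ray(n,a,b,zz) for a,b in zip(u,v)]);_,S,V=np.linalg.svd(P[:,:2]-P[:,:2].mean(0));a=np.degrees(np.arctan2(V[0,1],V[0,0]))
                print(n,k,c.sum(),P.mean(0)[:2].round(1),'ang',round((a+90)%180-90,1),'zmed',np.median(W[c][:,2]).round(0))
parts()
E
python3 parts.py
```

```text
top brass 42 [563.2 233.2] ang 69.8 zmed 23.0
top brass 46 [564.3  74.6] ang 74.2 zmed 21.0
top brass 42 [510.7 154.2] ang 46.0 zmed 21.0
top black 42 [602.7 154.4] ang 19.9 zmed 26.0
side brass 21 [569.1  73.1] ang -4.4 zmed 25.0
side brass 19 [564.5 104.6] ang -11.1 zmed 5.0
side brass 32 [515.4 152. ] ang -23.4 zmed 25.0
side brass 24 [518.1 181.2] ang -29.3 zmed 5.0
side brass 50 [566.1 232.2] ang 0.8 zmed 25.0
side brass 26 [566.7 260.8] ang -24.8 zmed 5.0
side black 14 [597.4 178.2] ang -19.8 zmed 14.0
```

Nothing has shifted. On to knob 1.

Request:
move_arm(
  motion=[
    [-9,-50,0,0,0,0,60],
    [-19,-104,0,0,0,0,60],
    [-29,-158,0,0,0,0,60],
    [-39,-212,10,0,0,0,60],
    [-50,-266,20,0,0,0,60],
    [-60,-320,35,0,0,0,60],
    [-68,-366,50,0,0,0,60],
    [-71,-381,60,0,0,0,60],
  ],
)

```text
clock: 15.78
tool_pos: [604.4, 156.2, 63.3]
eef_rot: [-3.129, 0.283, -0.001]
ft_force: [-0.0, -0.0, 0.6]
opening: 59.8
grip_force: 0.0
```

```bash
python3 - <<'E'
from h import *
go(603.5,154.6,13,79.4)
E
```

```text
t 15.78 tcp [604.4 156.2  63.3] yline -100.35 F [-0.  -0.   0.6] open 59.8 grip 0.0
 shift [-0.6  1.8 50.3] turn [-0.    -0.     0.004] j6 now 1.93 -> 2.01 rows>= 0.8
```

Request:
move_arm(
  motion=[
    [-0.5,1.5,25,0,0,0,60],
    [-0.5,1.5,42,0,0,0,60],
    [-0.5,1.5,50,0,0,0,60],
    [-0.5,1.5,50,0,0,0,38],
    [-0.5,1.5,50,0,0,0,30],
    [-0.5,1.5,50,0,0,0,30],
    [-0.5,1.5,20,0,0,0,30],
    [-0.5,1.5,-30,0,0,0,30],
  ],
)

```text
clock: 16.77
tool_pos: [602.9, 152.4, 93.6]
eef_rot: [3.128, -0.287, -0.004]
ft_force: [0.6, 0.6, -0.6]
opening: 36.0
grip_force: 12.0
```

```bash
python3 - <<'E'
from h import *
go(623.2,-136.9,110,79.4)
E
```

```text
t 16.77 tcp [602.9 152.4  93.6] yline -100.5 F [ 0.6  0.6 -0.6] open 36.0 grip 12.0
 shift [ 72.6 280.8 -16.4] turn [0.001 0.003 0.002] j6 now 1.93 -> 1.54 rows>= 4.6
```

Request:
move_arm(
  motion=[
    [12,45,-15,0,0,0,30],
    [26,100,-25,0,0,0,30],
    [40,155,-25,0,0,0,30],
    [54,210,-20,0,0,0,30],
    [66,260,-15,0,0,0,30],
    [72,282,0,0,0,0,30],
    [72,283,10,0,0,0,30],
  ],
)

```text
clock: 17.65
tool_pos: [622.7, -139.5, 82.5]
eef_rot: [-3.128, 0.29, 0.001]
ft_force: [-0.3, 0.7, 0.3]
opening: 35.6
grip_force: 12.0
```

```bash
python3 - <<'E'
from h import *
go(623.2,-136.9,32,79.4)
E
```

```text
t 17.65 tcp [ 622.7 -139.5   82.5] yline -100.59 F [-0.3  0.7  0.3] open 35.6 grip 12.0
 shift [ 0.  -2.6 50.5] turn [-0.     0.001  0.   ] j6 now 1.46 -> 1.54 rows>= 0.8
```

Request:
move_arm(
  motion=[
    [0,-1,25,0,0,0,30],
    [0,-1,42,0,0,0,30],
    [0,-1,49,0,0,0,30],
    [0,-1,50.5,0,0,0,30],
    [0,-1,50.5,0,0,0,52],
    [0,-1,50.5,0,0,0,52],
    [0,-1,20,0,0,0,52],
    [0,-1,-40,0,0,0,60],
  ],
)

```text
clock: 18.65
tool_pos: [622.1, -137.6, 123.1]
eef_rot: [-3.128, 0.288, 0.006]
ft_force: [0.6, -0.9, -0.4]
opening: 57.6
grip_force: 0.0
```

```bash
python3 parts.py; python3 - <<'E'
from h import *
go(565.5,76.5,70,169)
E
```

```text
top brass 42 [564.7 234.6] ang 73.7 zmed 21.0
top brass 46 [564.4  76.3] ang 87.7 zmed 22.0
top brass 46 [510.6 153.4] ang 55.9 zmed 20.0
top brass 53 [ 485.6 -303.7] ang -8.3 zmed 35.0
top black 43 [ 583.1 -320.5] ang -4.5 zmed 45.0
side brass 22 [568.6  72.2] ang 16.0 zmed 25.0
side brass 17 [563.3 104.2] ang -28.2 zmed 5.0
side brass 31 [514.9 151.4] ang -4.1 zmed 25.0
side brass 20 [519.2 182.1] ang -34.0 zmed 4.0
side brass 52 [565.2 232.3] ang -2.6 zmed 24.0
side brass 24 [566.7 260.8] ang -21.3 zmed 5.0
t 18.75 tcp [ 626.4 -138.7  130.5] yline -100.5 F [-0.2 -0.2  0.2] open 59.4 grip 0.0
 shift [ -99.7 -200.6   59.2] turn [ 0.009 -0.007 -1.562] j6 now 1.46 -> 0.33 rows>= 8.4
```

Request:
move_arm(
  motion=[
    [-8,-16,0,0,0,-0.12,60],
    [-22,-44,0,0,0,-0.3,60],
    [-36,-72,0,0,0,-0.48,60],
    [-50,-100,10,0,0,-0.66,60],
    [-64,-128,20,0,0,-0.84,60],
    [-78,-156,35,0,0,-1.02,60],
    [-90,-180,50,0,0,-1.2,60],
    [-98,-197,60,0,0,-1.38,60],
  ],
)

```text
clock: 19.75
tool_pos: [562.4, 74.8, 63.2]
eef_rot: [-2.59, -1.778, -0.0]
ft_force: [0.4, -0.5, 0.4]
opening: 60.0
grip_force: 0.0
```

```bash
python3 - <<'E'
from h import *
go(566,76.3,12,171)
E
```

```text
t 19.75 tcp [562.4  74.8  63.2] yline -21.06 F [ 0.4 -0.5  0.4] open 60.0 grip 0.0
 shift [ 2.7  2.8 51.2] turn [ 0.   -0.   -0.21] j6 now 0.42 -> 0.29 rows>= 1.1
```

Request:
move_arm(
  motion=[
    [2,2,5,0,0,-0.15,60],
    [2.5,2.5,25,0,0,-0.21,60],
    [2.5,2.5,42,0,0,-0.21,60],
    [2.5,2.5,51,0,0,-0.21,60],
    [2.5,2.5,51,0,0,-0.21,35],
    [2.5,2.5,51,0,0,-0.21,18],
    [2.5,2.5,51,0,0,-0.21,18],
    [2.5,2.5,51,0,0,-0.21,18],
  ],
  newtons=20,
)

```text
clock: 20.75
tool_pos: [566.2, 75.1, 13.0]
eef_rot: [2.396, 2.032, 0.001]
ft_force: [-0.2, -0.3, 0.4]
opening: 24.7
grip_force: 0.0
```

```bash
python3 - <<'E'
from h import *
go(524,-103,110,79.5)
E
```

```text
t 20.75 tcp [566.2  75.1  13. ] yline -9.4 F [-0.2 -0.3  0.4] open 24.7 grip 0.0
 shift [-182.6  -12.5  -97. ] turn [ 1.000e-03  0.000e+00 -1.552e+00] j6 now 0.21 -> -1.58 rows>= 8.3
```

Request:
move_arm(
  motion=[
    [0,0,0,0,0,0,18],
    [0,0,0,0,0,0,18],
    [0,0,-40,0,0,0,18],
    [-10,0,-90,0,0,0.1,18],
    [-30,-2,-105,0,0,0.27,18],
    [-50,-4,-105,0,0,0.44,18],
    [-70,-6,-105,0,0,0.61,18],
    [-90,-7,-105,0,0,0.78,18],
  ],
)

```text
clock: 21.75
tool_pos: [544.0, -13.1, 117.5]
eef_rot: [-2.991, -0.96, 0.001]
ft_force: [-0.4, -0.1, -1.4]
opening: 23.8
grip_force: 20.0
```

```bash
python3 - <<'E'
from h import *
go(524,-103,110,79.5)
E
```

```text
t 21.75 tcp [544.  -13.1 117.5] yline -54.41 F [-0.4 -0.1 -1.4] open 23.8 grip 20.0
 shift [-68.6  61.5   7.5] turn [-0.     0.     0.804] j6 now 0.84 -> 1.56 rows>= 4.3
```

Request:
move_arm(
  motion=[
    [-13,12,0,0,0,0.17,18],
    [-27,25,0,0,0,0.34,18],
    [-41,37,5,0,0,0.51,18],
    [-55,49,7,0,0,0.68,18],
    [-68,60,7,0,0,0.8,18],
    [-68,60,7,0,0,0.8,18],
  ],
)

```text
clock: 22.5
tool_pos: [524.3, -101.6, 110.4]
eef_rot: [-3.13, 0.273, 0.001]
ft_force: [0.3, 1.1, -0.7]
opening: 23.9
grip_force: 20.0
```

```bash
python3 - <<'E'
from h import *
go(524,-103,31,79.5)
E
```

```text
t 22.5 tcp [ 524.3 -101.6  110.4] yline -99.96 F [ 0.3  1.1 -0.7] open 23.9 grip 20.0
 shift [ 0.   1.4 79.4] turn [-0.     0.     0.009] j6 now 1.47 -> 1.56 rows>= 1.3
```

Request:
move_arm(
  motion=[
    [0,1,40,0,0,0,18],
    [0,1,65,0,0,0,18],
    [0,1,76,0,0,0,18],
    [0,1,79,0,0,0,18],
    [0,1,79,0,0,0,40],
    [0,1,79,0,0,0,40],
    [0,1,50,0,0,0,40],
    [0,1,-10,0,0,0,50],
  ],
)

```text
clock: 23.5
tool_pos: [523.4, -101.8, 120.7]
eef_rot: [-3.129, 0.272, 0.005]
ft_force: [1.6, -0.1, 0.0]
opening: 45.8
grip_force: 0.0
```

```bash
python3 parts.py; python3 - <<'E'
from h import *
go(512.5,154,70,146)
E
```

```text
top brass 42 [563.4 234.3] ang 54.3 zmed 23.0
top brass 39 [512.6 154.9] ang 55.3 zmed 24.0
top brass 50 [ 486.2 -303.3] ang -10.1 zmed 36.0
top black 33 [ 626.8 -140.2] ang 73.6 zmed 45.0
top black 39 [ 601.6 -235.1] ang 28.9 zmed 45.0
top black 41 [ 583.3 -320.8] ang -3.6 zmed 46.0
side brass 30 [514.5 152.3] ang 4.6 zmed 25.0
side brass 18 [518.6 181.6] ang -34.4 zmed 5.0
side brass 49 [565.2 231.7] ang -0.1 zmed 25.0
side brass 27 [566.2 260.9] ang -20.6 zmed 4.0
t 23.6 tcp [ 527.4 -102.8  126.5] yline -99.91 F [ 0.2  0.1 -0.7] open 49.0 grip 0.0
 shift [ -59.4 -250.4   55.7] turn [ 0.007 -0.008 -1.15 ] j6 now 1.46 -> 0.89 rows>= 6.2
```

Request:
move_arm(
  motion=[
    [-7,-28,0,0,0,-0.12,50],
    [-15,-62,0,0,0,-0.28,50],
    [-23,-96,0,0,0,-0.44,56],
    [-31,-130,10,0,0,-0.6,60],
    [-39,-164,20,0,0,-0.76,60],
    [-47,-198,35,0,0,-0.92,60],
    [-55,-232,50,0,0,-1.06,60],
    [-60,-250,60,0,0,-1.13,60],
  ],
)

```text
clock: 24.6
tool_pos: [508.1, 155.9, 60.1]
eef_rot: [-2.786, -1.451, -0.0]
ft_force: [0.4, -0.0, 0.6]
opening: 60.2
grip_force: 0.0
```

```bash
python3 - <<'E'
from h import *
go(513,154.3,13,145)
E
```

```text
t 24.6 tcp [508.1 155.9  60.1] yline -34.97 F [ 0.4 -0.   0.6] open 60.2 grip 0.0
 shift [ 1.5  4.9 47.1] turn [ 0.    -0.     0.001] j6 now 0.82 -> 0.9 rows>= 0.8
```

Request:
move_arm(
  motion=[
    [1.5,4.5,15,0,0,0,60],
    [1.5,4.5,35,0,0,0,60],
    [1.5,4.5,47,0,0,0,60],
    [1.5,4.5,47,0,0,0,35],
    [1.5,4.5,47,0,0,0,18],
    [1.5,4.5,47,0,0,0,18],
    [1.5,4.5,47,0,0,0,18],
    [1.5,4.5,47,0,0,0,18],
  ],
)

```text
clock: 25.6
tool_pos: [513.1, 153.3, 14.1]
eef_rot: [2.789, 1.446, 0.001]
ft_force: [-1.7, -0.4, 4.8]
opening: 24.1
grip_force: 20.0
```

```bash
python3 - <<'E'
from h import *
go(512,-167,117,79.5)
E
```

```text
t 25.6 tcp [513.1 153.3  14.1] yline -35.17 F [-1.7 -0.4  4.8] open 24.1 grip 20.0
 shift [-262.4  183.7 -103. ] turn [ 0.00e+00 -1.00e-03  1.14e+00] j6 now 0.82 -> 1.44 rows>= 6.1
```

Request:
move_arm(
  motion=[
    [0,0,-40,0,0,0,18],
    [-25,17,-85,0,0,0.1,18],
    [-67,47,-105,0,0,0.28,18],
    [-110,77,-105,0,0,0.46,18],
    [-153,107,-105,0,0,0.64,18],
    [-195,137,-105,0,0,0.82,18],
    [-235,165,-105,0,0,1.0,18],
    [-260,182,-105,0,0,1.14,18],
  ],
)

```text
clock: 26.6
tool_pos: [511.6, -166.2, 118.6]
eef_rot: [3.127, -0.298, 0.0]
ft_force: [0.6, -0.2, -1.8]
opening: 24.2
grip_force: 20.0
```

```bash
python3 - <<'E'
from h import *
go(512,-167,32.5,79.5)
E
```

```text
t 26.6 tcp [ 511.6 -166.2  118.6] yline -100.88 F [ 0.6 -0.2 -1.8] open 24.2 grip 20.0
 shift [ 0.5  0.7 86.1] turn [ 0.    -0.    -0.007] j6 now 1.36 -> 1.44 rows>= 1.4
```

Request:
move_arm(
  motion=[
    [0,0,45,0,0,0,18],
    [0,0,72,0,0,0,18],
    [0,0,83,0,0,0,18],
    [0,0,86,0,0,0,18],
    [0,0,86,0,0,0,38],
    [0,0,86,0,0,0,38],
    [0,0,55,0,0,0,38],
    [0,0,-5,0,0,0,40],
  ],
)

```text
clock: 27.6
tool_pos: [510.6, -163.6, 123.2]
eef_rot: [-3.127, 0.287, 0.007]
ft_force: [1.2, -0.4, -0.5]
opening: 39.4
grip_force: 0.0
```

```bash
python3 parts.py; python3 - <<'E'
from h import *
go(565,233.3,70,158)
E
```

```text
top brass 42 [563.9 233.8] ang 56.7 zmed 25.0
top brass 49 [ 484.8 -303.9] ang -9.9 zmed 36.0
top black 47 [ 621.9 -139. ] ang -10.3 zmed 46.0
top black 28 [ 605.2 -235.9] ang 66.2 zmed 48.0
top black 41 [ 583.3 -320.2] ang -7.4 zmed 47.0
side brass 53 [565.2 232.4] ang -1.6 zmed 25.0
side brass 27 [566.4 261.2] ang -22.0 zmed 5.0
t 27.7 tcp [ 514.5 -165.1  129. ] yline -100.49 F [ 0.7  0.1 -0.7] open 40.2 grip 0.0
 shift [ -23.3 -401.1   58.1] turn [ 0.007 -0.006 -1.37 ] j6 now 1.36 -> 0.78 rows>= 7.3
```

Request:
move_arm(
  motion=[
    [-2,-40,0,0,0,-0.12,50],
    [-5,-92,0,0,0,-0.3,60],
    [-8,-145,0,0,0,-0.48,60],
    [-11,-198,10,0,0,-0.66,60],
    [-14,-250,20,0,0,-0.84,60],
    [-17,-303,35,0,0,-1.02,60],
    [-20,-355,50,0,0,-1.2,60],
    [-23,-400,58,0,0,-1.33,60],
  ],
)

```text
clock: 28.7
tool_pos: [561.5, 235.2, 64.3]
eef_rot: [-2.634, -1.711, 0.002]
ft_force: [0.3, 0.1, 0.2]
opening: 60.3
grip_force: 0.0
```

```bash
python3 - <<'E'
from h import *
go(565.5,233.3,13,156)
E
```

```text
t 28.7 tcp [561.5 235.2  64.3] yline -23.97 F [0.3 0.1 0.2] open 60.3 grip 0.0
 shift [-0.1  4.4 51.3] turn [-0.001  0.001  0.   ] j6 now 0.74 -> 0.81 rows>= 0.8
```

Request:
move_arm(
  motion=[
    [0,4,15,0,0,0,60],
    [0,4,38,0,0,0,60],
    [0,4,51,0,0,0,60],
    [0,4,51,0,0,0,35],
    [0,4,51,0,0,0,18],
    [0,4,51,0,0,0,18],
    [0,4,51,0,0,0,18],
    [0,4,51,0,0,0,18],
  ],
)

```text
clock: 29.7
tool_pos: [565.9, 231.8, 15.1]
eef_rot: [2.639, 1.704, 0.001]
ft_force: [-1.2, -0.0, 3.5]
opening: 23.9
grip_force: 19.9
```

```bash
python3 - <<'E'
from h import *
go(500,-231,117,79.5)
E
```

```text
t 29.7 tcp [565.9 231.8  15.1] yline -24.29 F [-1.2 -0.   3.5] open 23.9 grip 19.9
 shift [-448.9  130.3 -102. ] turn [ 0.   -0.    1.33] j6 now 0.74 -> 1.32 rows>= 7.7
```

Request:
move_arm(
  motion=[
    [0,0,-40,0,0,0,18],
    [-25,7,-85,0,0,0.1,18],
    [-75,22,-105,0,0,0.28,18],
    [-130,38,-105,0,0,0.46,18],
    [-185,54,-105,0,0,0.64,18],
    [-240,70,-105,0,0,0.82,18],
    [-295,86,-105,0,0,1.0,18],
    [-345,100,-105,0,0,1.15,18],
  ],
)

```text
clock: 30.7
tool_pos: [514.5, -125.8, 119.7]
eef_rot: [3.141, -0.014, 0.0]
ft_force: [-0.0, 0.2, -0.8]
opening: 24.0
grip_force: 19.9
```

```bash
python3 - <<'E'
from h import *
go(500,-231,117,79.5)
E
```

```text
t 30.7 tcp [ 514.5 -125.8  119.7] yline -90.51 F [-0.   0.2 -0.8] open 24.0 grip 19.9
 shift [-13.6 105.3   2.8] turn [ 0.    -0.     0.174] j6 now 1.25 -> 1.32 rows>= 1.7
```

Request:
move_arm(
  motion=[
    [-5,40,0,0,0,0.08,18],
    [-11,85,0,0,0,0.17,18],
    [-13.5,104,3,0,0,0.175,18],
    [-13.5,104,3,0,0,0.175,18],
    [-13.5,104,3,0,0,0.175,18],
  ],
)

```text
clock: 31.32
tool_pos: [501.3, -226.6, 116.5]
eef_rot: [-3.129, 0.277, 0.001]
ft_force: [0.6, 0.2, -1.1]
opening: 23.8
grip_force: 19.9
```

```bash
python3 - <<'E'
from h import *
go(500,-231,33.5,79.5)
E
```

```text
t 31.32 tcp [ 501.3 -226.6  116.5] yline -100.11 F [ 0.6  0.2 -1.1] open 23.8 grip 19.9
 shift [-0.4  4.5 83. ] turn [-0.     0.     0.007] j6 now 1.24 -> 1.32 rows>= 1.3
```

Request:
move_arm(
  motion=[
    [0,4,40,0,0,0,18],
    [0,4,68,0,0,0,18],
    [0,4,80,0,0,0,18],
    [0,4,83,0,0,0,18],
    [0,4,83,0,0,0,38],
    [0,4,83,0,0,0,38],
    [0,4,50,0,0,0,38],
    [0,4,-10,0,0,0,40],
  ],
)

```text
clock: 32.33
tool_pos: [499.6, -231.3, 126.9]
eef_rot: [-3.128, 0.28, 0.004]
ft_force: [-0.3, -0.3, 0.9]
opening: 39.7
grip_force: 0.0
```

```bash
python3 - <<'E'
from h import *
go(330,-400,220,79.5)
E
```

```text
t 32.33 tcp [ 499.6 -231.3  126.9] yline -100.22 F [-0.3 -0.3  0.9] open 39.7 grip 0.0
 shift [-137.3  196.   -92.9] turn [-0.001  0.003  0.005] j6 now 1.23 -> 0.87 rows>= 4.1
```

Request:
move_arm(
  motion=[
    [-5,5,-50,0,0,0,40],
    [-30,45,-95,0,0,0,40],
    [-62,90,-95,0,0,0,40],
    [-94,135,-95,0,0,0,40],
    [-125,180,-95,0,0,0,40],
    [-137,196,-95,0,0,0,40],
  ],
)

```text
clock: 33.08
tool_pos: [329.0, -402.1, 222.5]
eef_rot: [3.128, -0.283, 0.001]
ft_force: [0.1, 0.2, 0.3]
opening: 39.9
grip_force: 0.0
```

```bash
python3 parts.py; python3 - <<'E'
from h import *
a=np.load('last_top.npz')['p'][160:240,325:430];b=np.load('last_side.npz')['p'][130:210,280:385]
a,b=[cv2.resize(q,None,fx=6,fy=6,interpolation=2)[:290*2] for q in(a,b)]
save('fin.png',cv2.resize(np.hstack([a[:480],b[:480]]),(800,305)))
T=np.array([563.1,-176.7]);t=np.radians(79.5);X=np.array([np.cos(t),np.sin(t)]);Y=np.array([-X[1],X[0]])
p=np.load('last_top.npz');W=cloud('top',p['d']);V=cv2.cvtColor(p['p'],cv2.COLOR_RGB2HSV)
m=(V[...,1]<80)&(V[...,2]>130)&(abs(W[...,0]-563)<60)&(abs(W[...,1]+176)<110)&(W[...,2]>30);P=W[m]
print(m.sum(),np.percentile(P[:,2],[5,50,95]).round(1),rect(P))
E
```

```text
top brass 43 [ 525.4 -103.1] ang -8.0 zmed 40.0
top brass 49 [ 522.3 -169. ] ang -12.7 zmed 49.0
top brass 45 [ 503.3 -232.8] ang -8.0 zmed 35.0
top brass 49 [ 486.2 -303.1] ang -9.8 zmed 36.0
top black 41 [ 621.5 -138.7] ang -6.2 zmed 46.0
top black 36 [ 601.2 -233.9] ang -45.5 zmed 44.0
top black 35 [ 583.7 -320.6] ang 0.9 zmed 45.0
60 [40.7 49.2 75.7] (array([ 550.5, -177.5]), array([ 45.4, 167.1]), 86.05)
```

View pics/fin.png

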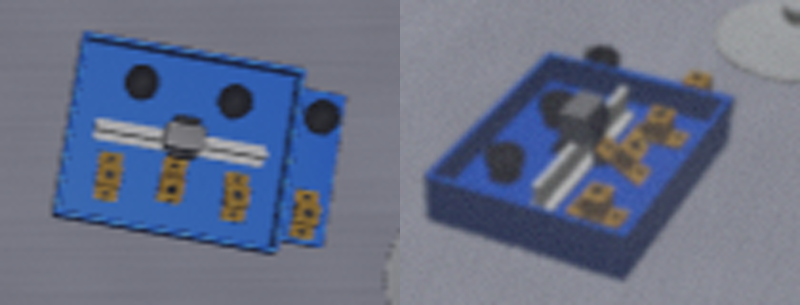

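The middle bracket (top crop (172,180)) sits too near the divider and seems to lean on the catch toe. Everything else looks right. I'll look closer.

```bash
python3 - <<'E'
from h import *
S=np.load('last_side.npz');T=np.load('last_top.npz')
b=cv2.resize(S['p'][145:195,315:375],None,fx=9,fy=9,interpolation=2);a=cv2.resize(T['p'][180:225,345:395],None,fx=9,fy=9,interpolation=2)
h=max(len(a),len(b));c=np.zeros((450,990,3),np.uint8);c[:len(b),:540]=b;c[:len(a),540:]=a
save('mid.png',cv2.resize(c,(800,364)))
# tray-frame brass heights of the middle bracket
t=np.radians(79.5);X=np.array([np.cos(t),np.sin(t)]);Y=np.array([-X[1],X[0]])
for n,q in(('side',S),('top',T)):
    W=cloud(n,q['d']);m=masks(q['p'])['brass'];P=W[m];d=P[:,:2]-np.array([562,-176.7]);x,y=d@X,d@Y
    for lo,hi in((-85,-45),(-25,25),(45,85)):
        i=(x>lo)&(x<hi)&(y>0)&(y<95); o=np.argsort(y[i]); print(n,lo,[(round(a),round(b)) for a,b in zip(y[i][o][::4],P[i,2][o][::4])],'x',x[i].mean().round(1))
E
```

```text
side -85 [] x nan
side -25 [] x nan
side 45 [] x nan
top -85 [(25, 25), (30, 17), (36, 42), (39, 48), (43, 45), (48, 35), (52, 29), (54, 39), (57, 20), (58, 28), (63, 30), (69, 24)] x -65.4
top -25 [(20, 42), (24, 54), (29, 49), (32, 42), (36, 41), (39, 53), (43, 60), (45, 52), (49, 55), (53, 51), (57, 48), (60, 46), (62, 33)] x 2.0
top 45 [(25, 19), (32, 25), (38, 49), (43, 49), (45, 43), (51, 46), (54, 39), (57, 40), (60, 26), (63, 27), (68, 24)] x 65.9<stdin>:11: RuntimeWarning: Mean of empty slice.
  ret = ret.dtype.type(ret / rcount)
```

View pics/mid.png

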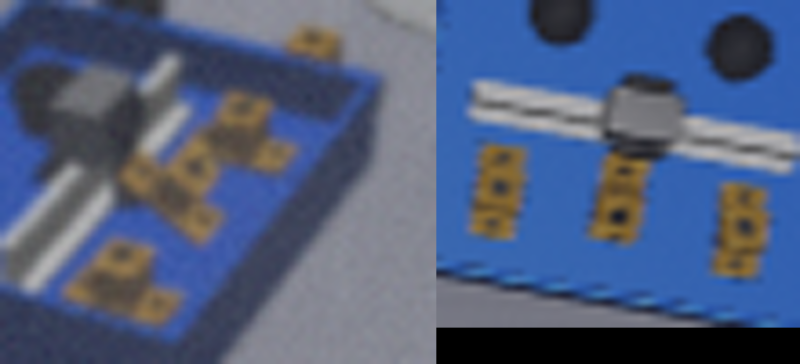

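The middle bracket's inner end rests on the catch toe, as its left end at (135,170) is raised. I'll regrasp it and set it 14 mm further out.

```bash
python3 - <<'E'
from h import *
go(518,-167,110,79.5)
E
```

```text
t 33.17 tcp [ 329.6 -401.6  222.3] yline -100.36 F [0.5 0.9 0.5] open 40.1 grip 0.0
 shift [ 143.  -264.7  112.2] turn [ 0.001 -0.001  0.002] j6 now 0.78 -> 1.44 rows>= 5.1
```

Request:
move_arm(
  motion=[
    [18,-33,10,0,0,0,50],
    [42,-78,20,0,0,0,50],
    [67,-123,40,0,0,0,50],
    [92,-169,60,0,0,0,50],
    [116,-215,80,0,0,0,50],
    [136,-251,100,0,0,0,50],
    [143,-265,112,0,0,0,50],
    [143,-265,112,0,0,0,50],
  ],
)

```text
clock: 34.17
tool_pos: [518.5, -164.1, 109.3]
eef_rot: [-3.129, 0.277, 0.002]
ft_force: [0.6, 0.4, 0.7]
opening: 50.1
grip_force: 0.0
```

```bash
python3 - <<'E'
from h import *
go(518,-167,38,79.5)
E
```

```text
t 34.17 tcp [ 518.5 -164.1  109.3] yline -100.11 F [0.6 0.4 0.7] open 50.1 grip 0.0
 shift [ 0.1  3.  71.3] turn [-0.     0.001  0.007] j6 now 1.36 -> 1.44 rows>= 1.1
```

Request:
move_arm(
  motion=[
    [0,2,35,0,0,0,50],
    [0,2,60,0,0,0,50],
    [0,2,71,0,0,0,50],
    [0,2,71,0,0,0,35],
    [0,2,71,0,0,0,18],
    [0,2,71,0,0,0,18],
    [0,2,71,0,0,0,18],
    [0,2,71,0,0,0,18],
  ],
  newtons=12,
)

```text
clock: 35.17
tool_pos: [518.6, -167.0, 39.2]
eef_rot: [3.129, -0.279, 0.002]
ft_force: [0.1, -0.1, 6.1]
opening: 23.8
grip_force: 12.0
```

Request:
move_arm(
  motion=[
    [0,0,-10,0,0,0,18],
    [0,0,-22,0,0,0,18],
    [-7,0,-22,0,0,0,18],
    [-14,0,-22,0,0,0,18],
    [-14,0,-10,0,0,0,18],
    [-14,0,0,0,0,0,18],
    [-14,0,3,0,0,0,18],
    [-14,0,3,0,0,0,18],
  ],
)

```text
clock: 36.17
tool_pos: [505.3, -164.6, 35.3]
eef_rot: [3.129, -0.28, 0.002]
ft_force: [1.6, -0.7, 3.3]
opening: 23.5
grip_force: 12.0
```

Request:
move_arm(
  motion=[
    [0,0,2,0,0,0,18],
    [0,0,3,0,0,0,18],
    [0,0,3,0,0,0,26],
    [0,0,3,0,0,0,38],
    [0,0,3,0,0,0,38],
    [0,0,-25,0,0,0,38],
    [0,0,-80,0,0,0,40],
  ],
)

```text
clock: 37.05
tool_pos: [503.2, -164.0, 115.0]
eef_rot: [-3.128, 0.28, 0.007]
ft_force: [1.6, -0.4, 0.4]
opening: 39.6
grip_force: 0.0
```

```bash
python3 - <<'E'
from h import *
go(330,-400,220,79.5)
E
```

```text
t 37.05 tcp [ 503.2 -164.   115. ] yline -100.22 F [ 1.6 -0.4  0.4] open 39.6 grip 0.0
 shift [-129.   262.9 -104.7] turn [-0.001  0.004  0.005] j6 now 1.35 -> 0.87 rows>= 5.0
```

Request:
move_arm(
  motion=[
    [-5,10,-50,0,0,0,40],
    [-28,55,-100,0,0,0,40],
    [-52,105,-105,0,0,0,40],
    [-76,155,-105,0,0,0,40],
    [-100,205,-105,0,0,0,40],
    [-122,248,-105,0,0,0,40],
    [-129,263,-105,0,0,0,40],
    [-129,263,-105,0,0,0,40],
  ],
)

```text
clock: 38.05
tool_pos: [330.6, -400.5, 220.4]
eef_rot: [-3.128, 0.282, 0.0]
ft_force: [0.5, 0.1, 0.2]
opening: 40.0
grip_force: 0.0
```

```bash
python3 parts.py; python3 - <<'E'
from h import *
S=np.load('last_side.npz');T=np.load('last_top.npz')
b=cv2.resize(S['p'][140:200,285:375],(0,0),fx=6,fy=6,interpolation=2);a=cv2.resize(T['p'][165:230,335:425],(0,0),fx=6,fy=6,interpolation=2)
c=np.zeros((400,1080,3),np.uint8);c[:360,:540]=b;c[:390,540:]=a
save('fin2.png',cv2.resize(c,(800,296)))
E
```

```text
top brass 41 [ 526.1 -103.2] ang -7.9 zmed 39.0
top brass 45 [ 507.6 -166.5] ang -12.3 zmed 30.0
top brass 45 [ 503.  -232.8] ang -6.9 zmed 37.0
top brass 49 [ 485.9 -303.1] ang -9.5 zmed 39.0
top black 39 [ 621.9 -138.6] ang -13.4 zmed 44.0
top black 39 [ 600.5 -234. ] ang -15.3 zmed 45.0
top black 33 [ 583.8 -320. ] ang -3.4 zmed 45.0
```

View pics/fin2.png

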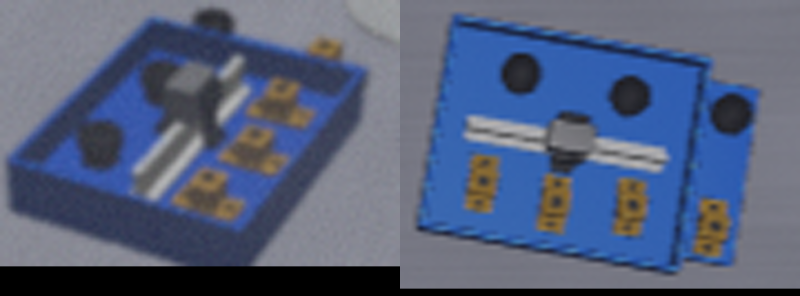

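All three brackets now lie flat in the near half, both knobs are in the far half, and the divider is in line with the tray. A last height check on the divider before handing in.

```bash
python3 - <<'E'
from h import *
S=np.load('last_side.npz');W=cloud('side',S['d']);V=cv2.cvtColor(S['p'],cv2.COLOR_RGB2HSV)
t=np.radians(79.5);X=np.array([np.cos(t),np.sin(t)]);Y=np.array([-X[1],X[0]]);d=W[...,:2]-np.array([563,-176.7]);x,y=d@X,d@Y
w=(V[...,1]<70)&(V[...,2]>140)&(abs(x)<95)&(abs(y)<20)
for lo,hi in((40,56),(16,30)):
    for a,b in((-95,-25),(25,95)):
        k=w&(W[...,2]>lo)&(W[...,2]<hi)&(x>a)&(x<b); print(lo,a,k.sum(),'z',W[k][:,2].mean().round(1) if k.sum() else 0,'y',y[k].mean().round(1) if k.sum() else 0,'x',(x[k].min().round(1),x[k].max().round(1)) if k.sum() else 0)
E
```

```text
40 -95 10 z 46.8 y -0.7 x (np.float64(-81.8), np.float64(-61.4))
40 25 23 z 46.5 y -0.5 x (np.float64(26.1), np.float64(87.8))
16 -95 26 z 20.5 y 6.3 x (np.float64(-89.0), np.float64(-37.3))
16 25 33 z 20.6 y 6.8 x (np.float64(25.4), np.float64(79.2))
```

Wall top reads about 47 and foot top about 21 at both ends, so the divider is level and fully home. Handing in.

```bash
python3 -c "
from station import arm
print(arm.sign_off())"
```

```text
the job is handed in; nothing more can be done
None
```

I handed the job in at about 38 s on the robot clock: camera checks show the divider level and fully home in the tray, both knobs in the far half and all three brackets flat in the near half (the middle one re-placed after it first rested on the divider's catch toe); sign-off returned no verdict.

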